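# Fish a jug handle out from between two finds crates

## Robot

A 7-joint arm with a two-finger parallel gripper is mounted at the origin on the work surface. World frame = base frame: x ahead of the robot, y to its left, z up, the work surface at z = 0. Lengths are in m, angles in rad, forces in N, time in s.
With the tool pointing down it reaches from about 0.4 to 0.85 m from the base axis. Payload 4.5 kg.
Tool frame: the origin (TCP) lies at the very end of the fingers, on their centre line; the grasp point (between the pads) lies 19 mm behind it (r.grip_point_offset is the distance from the TCP to the grasp point, in m); z points along the fingers, y is the line along which they close (so a half turn about z gives the same grasp; the last joint's range is limited). The gripper opens to 88 mm and grips with 3 to 60 N. Pads are 18 mm wide; open, the fingers measure 123 mm over their backs; the gripper's body (75 mm by 187 mm) begins 45 mm behind the grasp point.
Start: joints at [1.296, 0.689, -0.195, 1.565, 0.157, 0.902, -0.215], TCP at [0.19, -0.595, 0.239] pointing down, gripper open.
Joint ranges: [-3.01, 3.01], [-0.46, 2.08], [-1.47, 1.51], [0.13, 2.56], [-1, 4.14], [0.04, 2.09], [-2.66, 2.66]. Speed limits (rad/s): [2.57, 2.57, 3.14, 3.14, 3.14, 3.14, 3.14].

## Interface

Orientations are given as a unit quaternion [x, y, z, w].
In Python, from plant import r gives the robot as it stands.
- The arm moves only by the tool carry_out, never from a script. Its argument "rows" is a list of rows, each a list of 3 entries, a list of its own where there are three numbers: the shift along the tool's x, y, z in cm, then the turn, a rotation vector about the tool's x, y, z in degrees, then the closure, from 0 (fully open) to 1 (shut). A call has 1 to 12 rows; each row is the pose to reach, as a shift and turn from the pose commanded when the call began, along the tool's axes at that moment; what a row does not reach only later rows make up. A row lasts 1/10 s, in which the tool goes at most 50 mm and 8.59 degrees, less where a joint would pass 70% of its speed; a pose out of reach is approached as far as the arm can. A call with a gripper value outside its range is refused whole. The fingers move at their own pace and stop on an object; "newtons" is the grip in N (left out, the last holds). Time passes only in rows, so rows that repeat a pose let the fingers close. It gives the time, the measured TCP pose, the force, the opening and the grip force at its end, in the units of the state.
- r.get_state(): the state, without advancing time (a new reading comes with each control period).
- r.snapshot(name): name is "scene" or "top"; returns a dict with "image" (400x640x3 uint8, red, green, blue), "fx", "fy", "cx", "cy" (pixels), "pose" (4x4, takes a point from camera to world coordinates). Camera axes: x right, y up, looking along -z (the intrinsics and any distortion apply to the point x, -y, -z); pixel columns grow to the right and rows downward; lengths in m; the calibration is good to about 2 mm. A picture is of the moment at which its call begins. There is no depth.
- r.finish_job(): hands the job in; it is judged then, once.
The state is a dict: "clock": time; "q": joint angles; "qd": joint speeds; "joint_torque": joint torques, N m; "tool_pos": TCP position; "eef_rot": TCP orientation; "contact_force": force on the tool from outside, world axes, zero at the start; "moment": the same for the moment, N m; "opening": opening from 0.0 (shut) to 1.0 (fully open); "finger_force": force on a finger pad.
Only numpy, scipy, OpenCV 4.12 (cv2) and the standard library are available. Lean on these libraries where they do the work, as an engineer would, in place of code of your own. Each camera call takes 0.05 s, during which the arm holds its last target. There are 200 camera calls.

## Task

A broken-off jug handle has slipped into the narrow gap between the two blue crates. With the bent rod that hangs over the edge of the clear storage box, draw it out of the front of the gap until it lies wholly in the open. Finish with the handle laid gently down flat on the floor of the finds tray, beside the other sherds and not on top of them, the rod hung back over the edge of the storage box with its grip level on the lid, and everything else left where it stands.

Things in the scene. Friction and masses are not known exactly. Their poses are not given: they have to be found in the camera images.
- mat: Grey foam mat, 2 mm thick, 500 x 500 mm, fixed; crates and small things stand on it. Origin: table surface, middle of the gap's front mouth; x runs into the gap (away from the robot), y across it. The gap: 74 mm wide between crate walls (y -37 to 37), 58 mm between the rims at crate tops, 300 mm deep (x 0 to 300), open at top, front and back. The mat covers x -175 to 325, y -250 to 250.
- crate_low: Single blue stacking crate, 300 mm along x (the way of the gap), 200 mm along y, 147 mm high, 8 mm rim round the outside of its top, contents below the rim; fixed on the mat on either side of the gap. Origin: centre of its underside.
- crate_tall: Two blue crates stacked, same footprint and rims, 307 mm high in all, fixed on the other side of the gap. Origin: centre of its underside. There is no room for a hand or the rod's grip over that side: the grip has to reach over the low crate.
- box: Clear storage box with a flat white lid, 190 mm along x, 240 mm along y, 205 mm high, fixed on the table. Origin: centre of its underside. The rod hangs over the edge of the lid at +x.
- rod: L-shaped bent rod, 0.2 kg: wooden grip 20 mm wide, 28 mm high, along -x from 20 to 135 mm, and a 9 mm round steel leg along -z, 195 mm to its tip. Origin: leg's axis on the grip's centre line; z up; centre of mass 40 mm along the grip. At the start the grip lies on the box lid (origin 14 mm above it, 12 mm outside the +x edge), pointing to the robot, leg hanging free outside.
- rod_tip (a point): The lower end of the rod's leg.
- piece: Terracotta jug handle, 0.2 kg, 115 x 53 x 36 mm (x, y, z), lying on its side, x roughly along the gap: D-shaped strap 26 mm high, flat back at y = -25 mm, closed at +y by a bit of jug wall 10 mm thick, 36 mm high, outer face at y = 23.5 in the middle. Opening right through from the top: x -36 to 36 mm, y -11 to 13. Origin: underside, middle. Can be gripped across its 49 mm width at the middle.
- tray: Grey open finds tray, 260 mm (x) x 210 mm (y) x 35 mm high, walls and floor 4 mm thick, fixed on the table. Origin: centre of its underside. The two sherds in it lie in its half at -x; the half at +x is free.
- sherd_rim: Curved terracotta rim sherd standing in the tray, about 100 mm long and 34 mm high. Origin: underside, middle.
- sherd_base: Round terracotta foot of a pot lying in the tray, 68 mm across, 22 mm high. Origin: centre of its underside.
- brush: Hand brush, 160 mm long, lying on the mat in front of one of the crates, its length along its x. Origin: underside.
- scale_bar: White and black photo scale bar, 150 x 24 x 8 mm, lying on the mat in front of a crate. Origin: centre of its underside.
- bowl: Small terracotta bowl, 100 mm across, 45 mm high, standing on the table beside the crates. Origin: centre of its underside.
- bottle: White plastic bottle, 64 mm across, 170 mm high, standing beside the crates. Origin: centre of its underside.
- brush_jar: White ceramic jar 76 mm across and 100 mm high with brushes up to 215 mm high, standing beside the crates. Origin: centre of its underside.
- jar: Amber glass jar, 60 mm across, 75 mm high, standing beside the crates. Origin: centre of its underside.
Mind the look-alikes: they are no part of the job. What is shaped like the piece but turquoise is not meant.

How it is judged:
On the way, in this order (a step that is already met when the one before it is completed fails the run):
1. the rod has hold of the handle and has shifted it while it is still in the gap (contact force between rod and piece above 0.1 N and distance of piece from where it was at the start of the episode above 0.008 m and x of piece in the frame of mat above 0 m), for 0.05 s.
2. the handle lies wholly in the open in front of the crates, not touched by the fingers (x of piece in the frame of mat below -0.06 m and height (world z) of piece below 0.02 m and contact force between the fingers and piece below 0.1 N), for 0.2 s.
At the end, for the whole second after the job is handed in: The handle lies flat at rest on the tray's floor (its underside within 7 mm of the floor, tilted less than 0.12 rad, inside the walls), the rod's grip lies level (within 0.12 rad) and at rest on the lid of the storage box with its leg hanging down outside (x of piece in the frame of tray between -0.105 and 0.105 m and y of piece in the frame of tray between -0.082 and 0.082 m and z of piece in the frame of tray below 0.011 m and angle between each of piece, rod's own z axis and vertical below 0.12 rad and linear speed of each of piece, rod below 0.02 m/s and height (world z) of rod above 0.212 m and contact force between rod and box above 0.3 N); the robot touches nothing.
It fails at once if the handle is dropped or flung (faster than 0.6 m/s while the fingers do not hold it) (linear speed of piece above 0.6 m/s and contact force between the fingers and piece below 0.05 N).
It fails at once if a sherd in the tray is shifted by more than 30 mm (distance of any of sherd_rim, sherd_base from where it was at the start of the episode above 0.03 m).
It fails at once if another thing on the table is shifted by more than 30 mm or knocked over (distance of any of brush, scale_bar, bowl, bottle, brush_jar, jar from where it was at the start of the episode above 0.03 m or angle between any of bottle, brush_jar, jar's own z axis and vertical above 0.5 rad).
It also fails if it takes over 72 s, if anything falls off the work surface, if the arm or the gripper's body presses on something with over 40 N, if the wrist force passes 120 N, or if a joint passes its speed limit or range.

## Working session

There is one attempt and no reset: what is moved stays moved. The work goes in short steps, Python scripts to look and compute and a tool call to move; the robot and the scene stay as the last step left them, time stands still between calls to the robot, and variables do not carry over. Pictures are saved under pics/ and viewed, at most 10 in all, crops included, and the job is handed in when it is done.

Besides the shell and the picture viewer there is one more tool, called after "Emit:" by a JSON object that holds its "method" and its "body", one argument or row to a line. carry_out: Moves the arm, as the interface text tells. Its arguments: {"type":"object","properties":{"rows":{"type":"array"},"newtons":{"type":"number"}},"required":["rows"]}

```bash
ls; mkdir -p pics; python3 - <<'E'
from plant import r
import cv2,pickle
for n in("scene","top"):
    s=r.snapshot(n); pickle.dump(s,open(f"pics/{n}0.pkl","wb"))
    cv2.imwrite(f"pics/{n}0.png",s["image"][:,:,::-1]); print(n,s["fx"],s["fy"],s["cx"],s["cy"],s["pose"],[k for k in s])
print(r.get_state())
E
```

```text
pics
scene 393.9839001698959 393.9839001698959 316.2340911111668 193.53140326443815 [[ 0.37769034  0.87945715 -0.28966382  0.13043515]
 [-0.92591682  0.36051651 -0.11272039 -0.1728279 ]
 [ 0.00529583  0.310778    0.95046777  1.43213552]
 [ 0.          0.          0.          1.        ]] ['image', 'fx', 'fy', 'cx', 'cy', 'pose']
top 431.05402317200327 431.05402317200327 319.79352413114214 202.6521319241162 [[-0.006269    0.99905556 -0.04299633  0.43673548]
 [-0.99991799 -0.00578263  0.01142688  0.00560041]
 [ 0.01116746  0.04306444  0.99900988  1.43358699]
 [ 0.          0.          0.          1.        ]] ['image', 'fx', 'fy', 'cx', 'cy', 'pose']
{'clock': 0.1, 'q': array([ 1.29579734,  0.68991319, -0.19456133,  1.56624427,  0.15732554,
        0.90250845, -0.215083  ]), 'qd': array([-0.00014275, -0.00115675, -0.00108032, -0.00064955,  0.00098619,
       -0.00052204, -0.00125652]), 'joint_torque': array([-2.80521956e-03, -5.28495491e+01, -1.27186351e+00, -1.53836131e+01,
       -5.26585313e-02,  1.91390500e-03,  4.33351147e-05]), 'tool_pos': array([ 0.1897449 , -0.59489742,  0.237982  ]), 'eef_rot': array([ 9.88092827e-01,  1.53856628e-01, -1.86083431e-04, -8.17394696e-04]), 'contact_force': array([ 0.16777164, -0.29122629,  0.51244524]), 'moment': array([-0.00644732, -0.02758486, -0.01140407]), 'finger_force': 0.0, 'opening': 0.9995142771160223}
```

View pics/scene0.png

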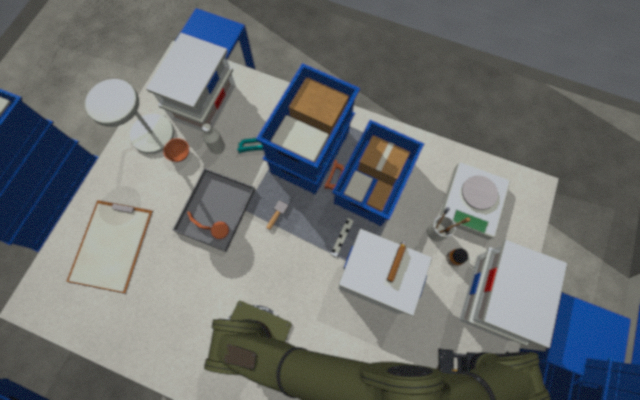

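View pics/top0.png

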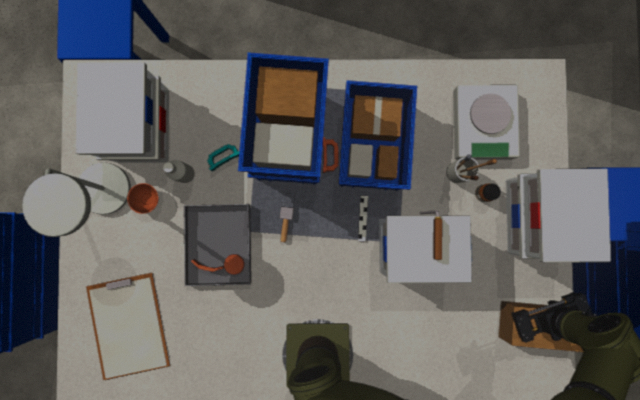

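The top view shows the terracotta handle in the gap at about (331,155), and the turquoise look-alike outside at (223,157). Only the terracotta one in the gap fits the description. The rod's grip is at (437,238) on the white lid and the tray is at (218,245). I'll confirm with an enlarged crop.

```bash
cat > h.py <<'E'
import numpy as np,cv2,pickle
def px2w(s,u,v,z):
    d=s["pose"][:3,:3]@np.array([(u-s["cx"])/s["fx"],-(v-s["cy"])/s["fy"],-1]); o=s["pose"][:3,3]
    return o+d*(z-o[2])/d[2]
def w2px(s,p):
    c=s["pose"][:3,:3].T@(np.array(p)-s["pose"][:3,3]); return s["cx"]-s["fx"]*c[0]/c[2], s["cy"]+s["fy"]*c[1]/c[2]
def crop(s,name,u0,v0,u1,v1,k):
    cv2.imwrite(name,cv2.resize(s["image"][v0:v1,u0:u1,::-1],None,fx=k,fy=k,interpolation=cv2.INTER_CUBIC))
E
python3 - <<'E'
from h import *
s=pickle.load(open("pics/top0.pkl","rb")); crop(s,"pics/c1.png",300,110,480,290,3.3)
a=cv2.imread("pics/c1.png"); print(a.shape)
for n,u,v,z in [("tallcrate front-left",244,172,.307),("tall fr",322,180,.307),("low fl",340,184,.149),("low fr",410,188,.149),("box fl",387,283,.205),("box br",470,217,.205),("box bl",387,217,.205),("tray bl",186,206,.035),("tray br",251,206,.035),("tray fr",251,284,.035),("tray fl",186,284,.035),("piece",331,155,.03)]:
    print(n,px2w(s,u,v,z).round(3))
E
```

```text
(594, 594, 3)
tallcrate front-left [0.567 0.191 0.307]
tall fr [ 0.545 -0.013  0.307]
low fl [ 0.547 -0.07   0.149]
low fr [ 0.534 -0.279  0.149]
box fl [ 0.261 -0.198  0.205]
box br [ 0.446 -0.438  0.205]
box bl [ 0.448 -0.2    0.205]
tray bl [0.489 0.423 0.035]
tray br [0.487 0.213 0.035]
tray fr [0.236 0.212 0.035]
tray fl [0.238 0.421 0.035]
piece [ 0.653 -0.048  0.03 ]
```

View pics/c1.png

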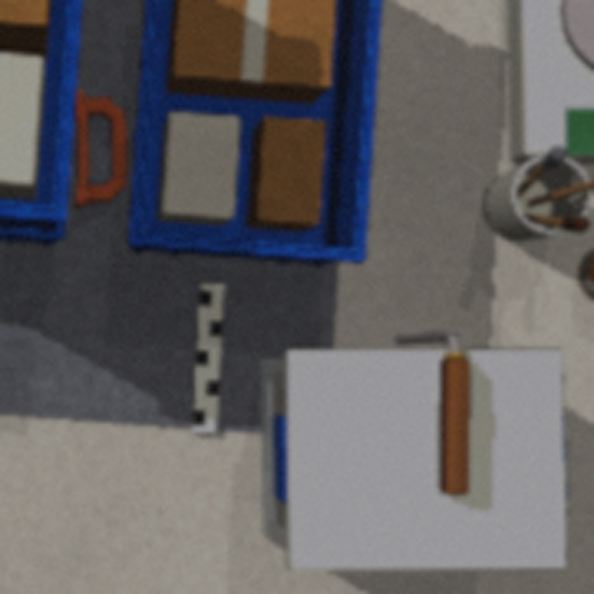

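The crop confirms it. The terracotta D-handle lies in the gap at crop (78–127, 92–205). The grip runs (455,352)–(455,494), and the leg is at the lid's +x edge with its tip near crop (397,340). Next I'll measure the piece and the rod.

```bash
python3 - <<'E'
from h import *
s=pickle.load(open("pics/top0.pkl","rb")); im=s["image"].astype(int)
def seg(u0,v0,u1,v1,c):
    m=np.zeros(im.shape[:2],np.uint8); a=im[v0:v1,u0:u1]; m[v0:v1,u0:u1]=c(a); return m
m=seg(320,130,344,180,lambda a:(a[...,0]-a[...,2]>35)&(a[...,0]-a[...,1]>25))
for v in range(134,176,3): print(v,np.nonzero(m[v])[0])
v,u=np.nonzero(m); print("rows",v.min(),v.max(),"u",u.min(),u.max())
for uu,vv in[(331,v.min()),(331,v.max()+1)]: print(px2w(s,uu,vv,.028).round(4))
g=seg(425,214,450,268,lambda a:(a[...,0]-a[...,2]>45)); v,u=np.nonzero(g)
rc=cv2.minAreaRect(np.c_[u,v].astype(np.float32)); print(rc)
for p in cv2.boxPoints(rc): print(px2w(s,*p,.233).round(4))
print("leg top",px2w(s,438,213,.219).round(4),"tip",px2w(s,300+400/3.3,110+340/3.3,.024).round(4))
# mat/crate frame
for p in [(340,184),(410,188)]: print(px2w(s,*p,.149).round(4))
print("low back-left",px2w(s,300+150/3.3,110-27*0,.149).round(4))
E
```

```text
134 []
137 []
140 [324 325 326 327 328 329 330 331 332 333]
143 [323 324 325 326 327 328 329 330 331 332 333 334 335 336]
146 [324 325 326 334 335 336 337]
149 [324 325 326 334 335 336 337]
152 [324 325 326 334 335 336 337]
155 [324 325 326 334 335 336 337]
158 [324 325 326 335 336 337]
161 [324 325 326 334 335 336 337]
164 [324 325 326 334 335 336 337]
167 [323 324 325 326 327 328 329 330 331 332 333 334 335]
170 [323 324 325 326 327 328 329 330 331 332]
173 []
rows 138 171 u 323 337
[ 0.7097 -0.0486  0.028 ]
[ 0.5975 -0.0478  0.028 ]
((438.0, 237.5), (41.0, 6.0), 90.0)
[ 0.4464 -0.3296  0.233 ]
[ 0.4463 -0.3464  0.233 ]
[ 0.3324 -0.3443  0.233 ]
[ 0.3325 -0.3276  0.233 ]
leg top [ 0.4578 -0.3422  0.219 ] tip [ 0.4614 -0.3428  0.024 ]
[ 0.5475 -0.0699  0.149 ]
[ 0.5344 -0.2795  0.149 ]
low back-left [ 0.771  -0.0882  0.149 ]
```

Measurements hold up: the piece is about 113 mm long with its opening centred near (0.653, −0.048), and the grip is 114 mm long at y ≈ −0.339. Next I need a helper that turns a target into a tool-axis shift.

```bash
cat >> h.py <<'E'
from scipy.spatial.transform import Rotation as R
def go(st,*targets):
    """targets (x,y,z,yaw_deg) of tool x, tool down -> shift cm, turn deg in present tool frame"""
    R0=R.from_quat(st["eef_rot"]); print("t",round(st["clock"],2),"pos",st["tool_pos"].round(4),"yaw",np.degrees(np.arctan2(*R0.as_matrix()[1::-1,0])).round(2),"q",st["q"].round(2),"F",st["contact_force"].round(1),"op",round(st["opening"],3),round(st["finger_force"],1))
    for x,y,z,w in targets:
        Rt=R.from_euler("z",w,degrees=True)*R.from_euler("x",180,degrees=True)
        print((R0.inv().apply(np.array([x,y,z])-st["tool_pos"])*100).round(2),np.degrees((R0.inv()*Rt).as_rotvec()).round(2))
E
python3 -c "
from h import *; from plant import r
go(r.get_state(),(.403,-.339,.27,0),(.403,-.339,.209,0))"
```

```text
t 0.1 pos [ 0.1897 -0.5949  0.238 ] yaw 17.7 q [ 1.3   0.69 -0.19  1.57  0.16  0.9  -0.22] F [ 0.2 -0.3  0.5] op 1.0 0.0
[ 28.1  -17.9   -3.18] [-0.09  0.02 17.7 ]
[ 28.1  -17.89   2.92] [-0.09  0.02 17.7 ]
```

Emit:
{"method": "carry_out", "body": {
  "rows": [
    [[0,0,-3.2],[0,0,0],0],
    [[4,-2.6,-3.2],[0,0,3],0],
    [[8,-5.1,-3.2],[0,0,6],0],
    [[12,-7.6,-3.2],[0,0,9],0],
    [[16,-10.2,-3.2],[0,0,12],0],
    [[20,-12.7,-3.2],[0,0,15],0],
    [[24,-15.3,-3.2],[0,0,17.7],0],
    [[28.1,-17.9,-3.2],[0,0,17.7],0],
    [[28.1,-17.9,-3.2],[0,0,17.7],0],
    [[28.1,-17.9,-3.2],[0,0,17.7],0],
    [[28.1,-17.9,-3.2],[0,0,17.7],0]
  ]
}}

```text
clock: 1.2
tool_pos: [0.4021, -0.3406, 0.2705]
eef_rot: [1.0, -0.001, -0.001, 0.0]
contact_force: [-0.7, -0.6, -0.1]
opening: 0.999
finger_force: 0.0
```

```bash
python3 -c "
from h import *; from plant import r
s=r.snapshot('scene'); crop(s,'pics/s1.png',320,210,480,330,5); pickle.dump(s,open('pics/s1.pkl','wb'))
go(r.get_state(),(.403,-.339,.209,0))"
```

```text
t 1.25 pos [ 0.4018 -0.341   0.2706] yaw -0.18 q [ 0.68  0.52 -0.1   1.82  0.07  0.81 -1.03] F [ 0.9 -0.5 -0.7] op 0.996 0.0
[ 0.12 -0.2   6.15] [ 0.04  0.06 -0.18]
```

View pics/s1.png

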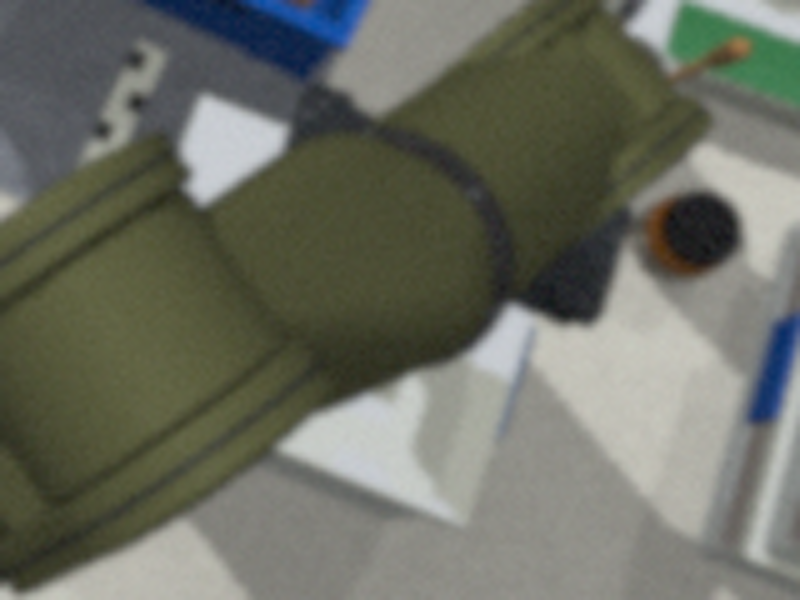

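The arm hides the grip in this view, and nothing is in contact. I'm descending and closing.

Emit:
{"method": "carry_out", "body": {
  "rows": [
    [[0.1,-0.2,3],[0,0,0],0],
    [[0.1,-0.2,6.1],[0,0,0],0],
    [[0.1,-0.2,6.1],[0,0,0],0],
    [[0.1,-0.2,6.1],[0,0,0],0.5],
    [[0.1,-0.2,6.1],[0,0,0],0.8],
    [[0.1,-0.2,6.1],[0,0,0],1],
    [[0.1,-0.2,6.1],[0,0,0],1],
    [[0.1,-0.2,6.1],[0,0,0],1],
    [[0.1,-0.2,6.1],[0,0,0],1],
    [[0.1,-0.2,6.1],[0,0,0],1],
    [[0.1,-0.2,6.1],[0,0,0],1],
    [[0.1,-0.2,6.1],[0,0,0],1]
  ],
  "newtons": 45
}}

```text
clock: 2.45
tool_pos: [0.4043, -0.3378, 0.2098]
eef_rot: [1.0, -0.0, 0.0, 0.0]
contact_force: [-1.4, 0.8, 2.0]
opening: 0.223
finger_force: 44.8
```

Emit:
{"method": "carry_out", "body": {
  "rows": [
    [[0,0,-3],[0,0,0],1],
    [[0,0,-6],[0,0,0],1],
    [[0.8,-2.2,-6],[0,0,-8],1],
    [[1.7,-4.5,-6],[0,0,-16],1],
    [[2.6,-6.7,-6],[0,0,-24],1],
    [[3.5,-9,-6],[0,0,-32],1],
    [[4.3,-11.2,-6],[0,0,-40],1],
    [[5.1,-13.4,-6],[0,0,-48],1],
    [[6,-15.7,-6],[0,0,-56],1],
    [[6.9,-17.9,-6],[0,0,-64],1],
    [[7.7,-20.1,-6],[0,0,-72],1],
    [[8.5,-22,-6],[0,0,-80],1]
  ]
}}

```text
clock: 3.65
tool_pos: [0.4891, -0.1163, 0.2694]
eef_rot: [0.764, 0.645, -0.0, -0.0]
contact_force: [0.2, 0.1, -1.8]
opening: 0.222
finger_force: 44.8
```

```bash
python3 -c "
from h import *; from plant import r
go(r.get_state(),(.496,-.099,.27,86.5))"
```

```text
t 3.65 pos [ 0.4891 -0.1163  0.2694] yaw 80.36 q [ 0.47  0.52 -0.51  1.88  0.33  0.83 -0.38] F [ 0.2  0.1 -1.8] op 0.222 44.8
[ 1.82  0.39 -0.06] [-0.06 -0.   -6.14]
```

Emit:
{"method": "carry_out", "body": {
  "rows": [
    [[1.8,0.4,0],[0,0,-6.2],1],
    [[1.8,0.4,0],[0,0,-6.2],1],
    [[1.8,0.4,0],[0,0,-6.2],1],
    [[1.8,0.4,0],[0,0,-6.2],1]
  ]
}}

```text
clock: 4.05
tool_pos: [0.4956, -0.1021, 0.2694]
eef_rot: [0.731, 0.682, -0.001, 0.0]
contact_force: [-0.2, -0.7, -1.6]
opening: 0.219
finger_force: 44.8
```

```bash
python3 -c "
from h import *; from plant import r
s=r.snapshot('top'); crop(s,'pics/t1.png',240,110,400,230,5); pickle.dump(s,open('pics/t1.pkl','wb'))
st=r.get_state();go(st); p=st['tool_pos']
print(w2px(s,[p[0]+.0036,p[1]+.059,.265]),w2px(s,[p[0]+.0036,p[1]+.059,.084]))"
```

```text
t 4.1 pos [ 0.4957 -0.1021  0.2695] yaw 85.99 q [ 0.45  0.53 -0.53  1.87  0.35  0.84 -0.33] F [ 0.5  0.8 -2.3] op 0.227 44.8
(np.float64(332.7628152077861), np.float64(198.06448450829046)) (np.float64(330.38292697796027), np.float64(201.16435339599587))
```

View pics/t1.png

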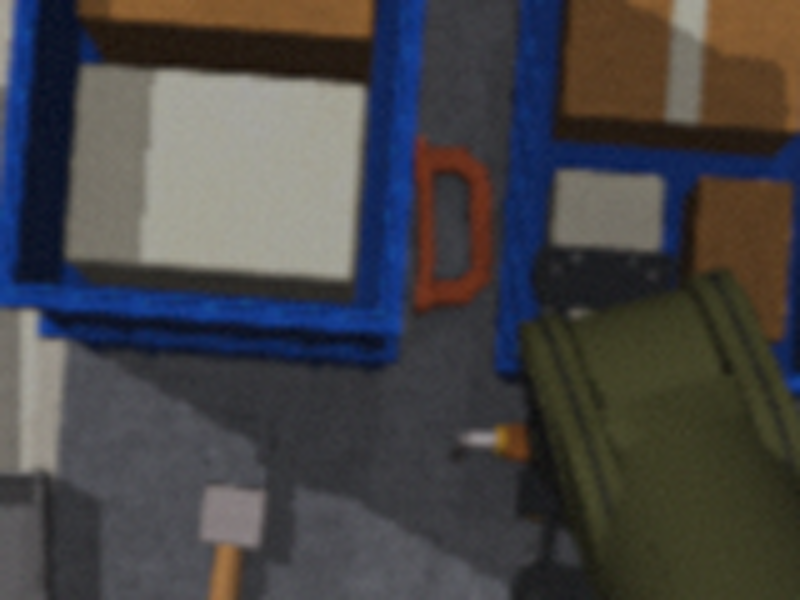

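The leg top is at crop (463,438) and the tip near (456,455), matching my prediction. The opening spans crop (437–470, 168–292).

```bash
python3 -c "
from h import *; from plant import r
s=pickle.load(open('pics/t1.pkl','rb'))
f=lambda u,v,z: print(px2w(s,240+(u+.5)/5-.5,110+(v+.5)/5-.5,z).round(4))
f(437,230,.038);f(470,230,.028);f(453,168,.028);f(453,292,.028);f(456,455,.084);f(463,438,.265);f(492,230,.02)
u=np.array([.0619,.998]); st=r.get_state()
print('---')
for L in [(.55,-.0415),(.645,-.047)]:
  t=np.array(L)-.059*u; go(st,(t[0],t[1],.27,86.5),(t[0],t[1],.196,86.5))
"
```

```text
[ 0.65   -0.0348  0.038 ]
[ 0.6515 -0.0567  0.028 ]
[ 0.6925 -0.0459  0.028 ]
[ 0.6107 -0.0453  0.028 ]
[ 0.5011 -0.0444  0.084 ]
[ 0.5017 -0.0416  0.265 ]
[ 0.6526 -0.0716  0.02  ]
---
t 4.1 pos [ 0.4957 -0.1021  0.2695] yaw 85.99 q [ 0.45  0.53 -0.53  1.87  0.35  0.84 -0.33] F [ 0.5  0.8 -2.3] op 0.227 44.8
[ 0.52  5.04 -0.05] [-0.05  0.07 -0.51]
[0.53 5.05 7.35] [-0.05  0.07 -0.51]
t 4.1 pos [ 0.4957 -0.1021  0.2695] yaw 85.99 q [ 0.45  0.53 -0.53  1.87  0.35  0.84 -0.33] F [ 0.5  0.8 -2.3] op 0.227 44.8
[ 0.64 14.56 -0.06] [-0.05  0.07 -0.51]
[ 0.65 14.56  7.34] [-0.05  0.07 -0.51]
```

Emit:
{"method": "carry_out", "body": {
  "rows": [
    [[0.3,3.5,0],[0,0,-0.5],1],
    [[0.5,7.5,0],[0,0,-0.5],1],
    [[0.6,11.5,0],[0,0,-0.5],1],
    [[0.7,14.5,0],[0,0,-0.5],1],
    [[0.7,14.5,0],[0,0,-0.5],1],
    [[0.7,14.5,0],[0,0,-0.5],1],
    [[0.7,14.5,2],[0,0,-0.5],1],
    [[0.7,14.5,3],[0,0,-0.5],1],
    [[0.7,14.5,3],[0,0,-0.5],1]
  ]
}}

```text
clock: 5.0
tool_pos: [0.6392, -0.104, 0.2381]
eef_rot: [0.727, 0.686, -0.002, -0.001]
contact_force: [0.4, 0.7, -1.6]
opening: 0.22
finger_force: 44.8
```

```bash
python3 -c "
from h import *; from plant import r
s=r.snapshot('top'); crop(s,'pics/t2.png',300,110,380,170,8); pickle.dump(s,open('pics/t2.pkl','wb'))
st=r.get_state();p=st['tool_pos'];u=np.array([.0619,.998]);
go(st,(.645-.059*.0619,-.046-.059*.998,.196,86.5))"
```

```text
t 5.05 pos [ 0.6402 -0.1037  0.2392] yaw 86.67 q [ 0.35  0.75 -0.49  1.48  0.39  1.01 -0.3 ] F [ 1.1 -0.6 -1.7] op 0.218 44.8
[-0.11  0.13  4.32] [-0.14  0.04  0.17]
```

View pics/t2.png

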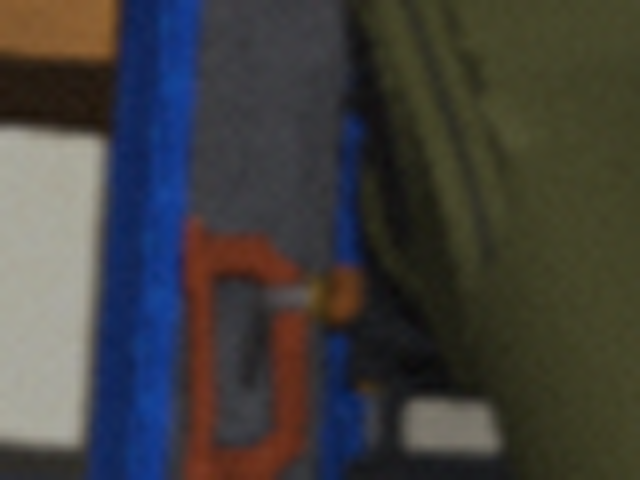

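The leg hangs inside the opening: its top is at (270,297) and its tip near (250,380), with the opening at (215–272, 280–445). I'm lowering it and pulling.

Emit:
{"method": "carry_out", "body": {
  "rows": [
    [[-0.1,0.1,2],[0,0,0],1],
    [[-0.1,0.1,4.3],[0,0,0],1],
    [[-0.1,0.1,4.3],[0,0,0],1],
    [[-0.1,-1,4.3],[0,0,0],1],
    [[-0.1,-2,4.3],[0,0,0],1],
    [[-0.1,-2.7,4.3],[0,0,0],1],
    [[-0.1,-3.3,4.3],[0,0,0],1],
    [[-0.1,-4,4.3],[0,0,0],1],
    [[-0.1,-5,4.3],[0,0,0],1],
    [[-0.1,-6,4.3],[0,0,0],1]
  ]
}}

```text
clock: 6.05
tool_pos: [0.5833, -0.1005, 0.198]
eef_rot: [0.727, 0.686, 0.002, 0.002]
contact_force: [2.3, -0.3, 0.2]
opening: 0.223
finger_force: 45.0
```

```bash
python3 -c "
from h import *; from plant import r
s=r.snapshot('top'); im=s['image'].astype(int)[130:230,315:350]
m=(im[...,0]-im[...,2]>35)&(im[...,0]-im[...,1]>25); v,u=np.nonzero(m); print(v.min()+130,v.max()+130, u.min()+315,u.max()+315)
print(px2w(s,330,v.max()+130.5,.028))
go(r.get_state())"
```

```text
148 182 322 341
[ 0.56302491 -0.04428276  0.028     ]
t 6.1 pos [ 0.5809 -0.1005  0.1978] yaw 86.68 q [ 0.37  0.72 -0.48  1.71  0.43  0.81 -0.37] F [-2.9  0.3 -1.3] op 0.222 44.8
```

Emit:
{"method": "carry_out", "body": {
  "rows": [
    [[0,-1,0],[0,0,0],1],
    [[0,-2.3,0],[0,0,0],1],
    [[0,-3.6,0],[0,0,0],1],
    [[0,-4.9,0],[0,0,0],1],
    [[0,-6.2,0],[0,0,0],1],
    [[0,-7.5,0],[0,0,0],1],
    [[0,-8.8,0],[0,0,0],1],
    [[0,-10.1,0],[0,0,0],1],
    [[0,-11.4,0],[0,0,0],1],
    [[0,-12.7,0],[0,0,0],1],
    [[0,-13.8,0],[0,0,0],1],
    [[0,-14.5,0],[0,0,0],1]
  ]
}}

```text
clock: 7.3
tool_pos: [0.437, -0.0923, 0.1972]
eef_rot: [0.727, 0.686, 0.001, 0.001]
contact_force: [1.6, -0.1, -0.7]
opening: 0.222
finger_force: 45.0
```

```bash
python3 -c "
from h import *; from plant import r
s=r.snapshot('top'); crop(s,'pics/t3.png',290,150,390,250,6)
go(r.get_state(),(.50,-.099,.27,86.5))"
```

```text
t 7.35 pos [ 0.4356 -0.0923  0.197 ] yaw 86.7 q [ 0.41  0.56 -0.46  2.12  0.47  0.55 -0.46] F [ 0.1 -0.1 -1. ] op 0.225 44.9
[-0.3   6.46 -7.3 ] [-0.01  0.03  0.2 ]
```

View pics/t3.png

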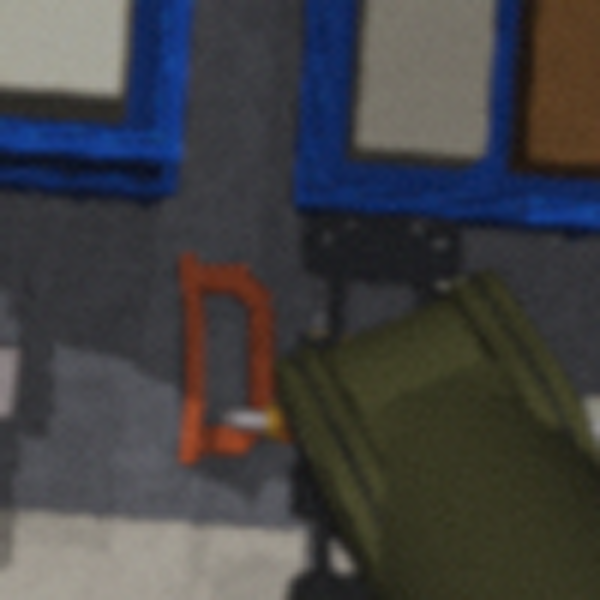

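The handle lies wholly in the open at crop (180–275, 255–460), with the leg still inside at (235,418). I'm easing the leg off and lifting it out.

Emit:
{"method": "carry_out", "body": {
  "rows": [
    [[0,0.6,0],[0,0,0],1],
    [[0,0.8,0],[0,0,0],1],
    [[0,0.8,-2],[0,0,0],1],
    [[0,0.8,-5],[0,0,0],1],
    [[0,0.8,-7.8],[0,0,0],1],
    [[0,2.5,-7.8],[0,0,3],1],
    [[-0.5,5,-7.8],[0,0,6],1],
    [[-0.7,6.4,-7.8],[0,0,6.7],1],
    [[-0.7,6.4,-7.8],[0,0,6.7],1],
    [[-0.7,6.4,-7.8],[0,0,6.7],1]
  ]
}}

```text
clock: 8.35
tool_pos: [0.4992, -0.1028, 0.274]
eef_rot: [0.766, 0.643, -0.001, -0.001]
contact_force: [-0.8, 0.6, -2.2]
opening: 0.219
finger_force: 44.8
```

```bash
python3 -c "
from h import *; from plant import r
go(r.get_state(),(.406,-.338,.275,0),(.406,-.338,.21,0))"
```

```text
t 8.35 pos [ 0.4992 -0.1028  0.274 ] yaw 80.03 q [ 0.44  0.53 -0.52  1.85  0.33  0.85 -0.41] F [-0.8  0.6 -2.2] op 0.219 44.8
[-24.78  -5.11  -0.08] [-0.13  0.12 80.03]
[-24.78  -5.09   6.42] [-0.13  0.12 80.03]
```

Emit:
{"method": "carry_out", "body": {
  "rows": [
    [[-2.4,-0.5,0],[0,0,8],1],
    [[-4.9,-1,0],[0,0,16],1],
    [[-7.4,-1.5,0],[0,0,24],1],
    [[-9.9,-2,0],[0,0,32],1],
    [[-12.4,-2.5,0],[0,0,40],1],
    [[-14.9,-3,0],[0,0,48],1],
    [[-17.3,-3.5,0],[0,0,56],1],
    [[-19.8,-4,0],[0,0,64],1],
    [[-22.3,-4.6,0],[0,0,72],1],
    [[-24.8,-5.1,0],[0,0,80],1],
    [[-24.8,-5.1,0],[0,0,80],1],
    [[-24.8,-5.1,0],[0,0,80],1]
  ]
}}

```text
clock: 9.55
tool_pos: [0.4059, -0.3375, 0.2744]
eef_rot: [1.0, 0.0, -0.001, -0.001]
contact_force: [0.1, 0.9, -1.3]
opening: 0.224
finger_force: 44.8
```

```bash
python3 -c "
from h import *; from plant import r
go(r.get_state(),(.406,-.338,.2105,0))"
```

```text
t 9.55 pos [ 0.4059 -0.3375  0.2744] yaw 0.03 q [ 0.68  0.51 -0.12  1.81  0.08  0.82 -1.04] F [ 0.1  0.9 -1.3] op 0.224 44.8
[0.01 0.06 6.39] [-0.09  0.08  0.03]
```

Emit:
{"method": "carry_out", "body": {
  "rows": [
    [[0,0,3],[0,0,0],1],
    [[0,0,5.5],[0,0,0],1],
    [[0,0,6],[0,0,0],1],
    [[0,0,6.3],[0,0,0],1],
    [[0,0,6.5],[0,0,0],1],
    [[0,0,6.5],[0,0,0],1],
    [[0,0,6.5],[0,0,0],1]
  ]
}}

```text
clock: 10.25
tool_pos: [0.4075, -0.3386, 0.2106]
eef_rot: [1.0, 0.0, 0.001, 0.0]
contact_force: [0.2, 1.1, -2.0]
opening: 0.219
finger_force: 44.8
```

Emit:
{"method": "carry_out", "body": {
  "rows": [
    [[0,0,0.1],[0,0,0],1],
    [[0,0,0.2],[0,0,0],1],
    [[0,0,0.2],[0,0,0],1]
  ]
}}

```text
clock: 10.55
tool_pos: [0.4074, -0.3386, 0.2097]
eef_rot: [1.0, -0.0, 0.001, 0.001]
contact_force: [-2.7, 2.1, 12.0]
opening: 0.22
finger_force: 44.8
```

Contact with the lid. I'm releasing and rising.

Emit:
{"method": "carry_out", "body": {
  "rows": [
    [[0,0,-0.1],[0,0,0],1],
    [[0,0,-0.1],[0,0,0],0.7],
    [[0,0,-0.1],[0,0,0],0.5],
    [[0,0,-0.1],[0,0,0],0.3],
    [[0,0,-0.1],[0,0,0],0.1],
    [[0,0,-0.1],[0,0,0],0],
    [[0,0,-0.1],[0,0,0],0],
    [[0,0,-3],[0,0,0],0],
    [[0,0,-7],[0,0,0],0],
    [[0,-4,-8],[0,0,0],0],
    [[-4,-7,-8],[0,0,0],0],
    [[-8,-10,-8],[0,0,0],0]
  ]
}}

```text
clock: 11.75
tool_pos: [0.3269, -0.237, 0.288]
eef_rot: [1.0, 0.001, 0.001, 0.0]
contact_force: [0.7, -0.4, -0.6]
opening: 1.0
finger_force: 0.0
```

```bash
python3 -c "
from h import *; from plant import r
s=r.snapshot('top'); crop(s,'pics/t4.png',260,170,480,290,3.6); pickle.dump(s,open('pics/t4.pkl','wb'))
im=s['image'].astype(int)[180:250,312:350]; m=((im[...,0]-im[...,2]>35)&(im[...,0]-im[...,1]>25)).astype(np.uint8); v,u=np.nonzero(m); print(v.min()+180,v.max()+180,u.min()+312,u.max()+312)
for p in cv2.boxPoints(cv2.minAreaRect(np.c_[u+312,v+180].astype(np.float32))): print(px2w(s,*p,.03).round(4))
go(r.get_state())"
```

```text
193 227 320 335
[ 0.5287 -0.0113  0.03  ]
[ 0.5284 -0.0603  0.03  ]
[ 0.4176 -0.0594  0.03  ]
[ 0.4179 -0.0106  0.03  ]
t 11.8 pos [ 0.3133 -0.2296  0.2855] yaw 0.11 q [ 0.61  0.32 -0.13  2.15  0.07  0.7  -1.14] F [-12.    7.7  -3.1] op 1.0 0.0
```

View pics/t4.png

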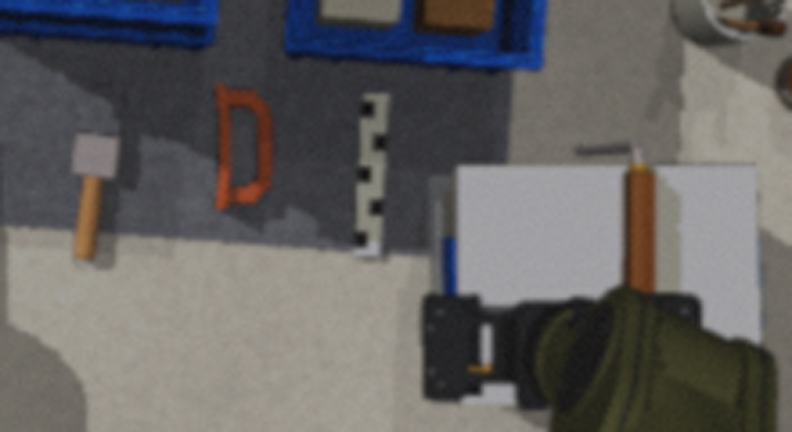

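The rod hangs straight, with its grip at crop (640,170–290) on the lid and its leg outside at (580–635,150). The handle is at crop (217–272, 85–208), yaw about 0, with its centre near (0.473, −0.0375).

Emit:
{"method": "carry_out", "body": {
  "rows": [
    [[1,-3,0],[0,0,0],0],
    [[4,-6,0],[0,0,0],0],
    [[7,-9.5,0],[0,0,0],0],
    [[10,-13,0],[0,0,0],0],
    [[12.5,-16.5,3],[0,0,0],0],
    [[14,-19,6],[0,0,0],0],
    [[14.6,-20.1,10],[0,0,0],0],
    [[14.6,-20.1,13],[0,0,0],0],
    [[14.6,-20.1,13],[0,0,0],0],
    [[14.6,-20.1,13],[0,0,0],0],
    [[14.6,-20.1,13],[0,0,0],0]
  ]
}}

```text
clock: 12.9
tool_pos: [0.474, -0.0379, 0.1592]
eef_rot: [1.0, -0.001, 0.001, 0.0]
contact_force: [0.1, -0.6, -0.1]
opening: 1.0
finger_force: 0.0
```

```bash
python3 -c "
from h import *; from plant import r
go(r.get_state(),(.473,-.0375,.007,0))"
```

```text
t 12.9 pos [ 0.474  -0.0379  0.1592] yaw -0.07 q [ 0.05  0.63 -0.1   2.09  0.15  0.42 -1.74] F [ 0.1 -0.6 -0.1] op 1.0 0.0
[-0.14 -0.05 15.22] [ 0.02 -0.16 -0.07]
```

Emit:
{"method": "carry_out", "body": {
  "rows": [
    [[-0.1,0,5],[0,0,0],0],
    [[-0.1,0,10],[0,0,0],0],
    [[-0.1,0,13.5],[0,0,0],0],
    [[-0.1,0,15.1],[0,0,0],0],
    [[-0.1,0,15.1],[0,0,0],0],
    [[-0.1,0,15.1],[0,0,0],0.4],
    [[-0.1,0,15.1],[0,0,0],0.6],
    [[-0.1,0,15.1],[0,0,0],0.8],
    [[-0.1,0,15.1],[0,0,0],0.8],
    [[-0.1,0,15.1],[0,0,0],0.8],
    [[-0.1,0,15.1],[0,0,0],0.8]
  ],
  "newtons": 25
}}

```text
clock: 14.0
tool_pos: [0.4723, -0.0373, 0.0072]
eef_rot: [1.0, -0.0, 0.0, -0.0]
contact_force: [-0.3, 0.6, 6.0]
opening: 0.547
finger_force: 25.0
```

Gripped at 48 mm. I'm lifting, backing away from the crates, then carrying to the tray while turning 90°.

Emit:
{"method": "carry_out", "body": {
  "rows": [
    [[0,0,-2],[0,0,0],0.8],
    [[-2,0,-6],[0,0,0],0.8],
    [[-5,0,-10],[0,0,0],0.8],
    [[-7,-1,-11.5],[0,0,-7],0.8],
    [[-8,-4,-11.5],[0,0,-15],0.8],
    [[-8,-8,-11.5],[0,0,-23],0.8],
    [[-8,-12,-11.5],[0,0,-31],0.8],
    [[-8,-16,-11.5],[0,0,-39],0.8],
    [[-8,-20,-11.5],[0,0,-47],0.8],
    [[-8,-24,-11.5],[0,0,-55],0.8],
    [[-8,-27,-11.5],[0,0,-63],0.8],
    [[-8,-29,-11.5],[0,0,-71],0.8]
  ]
}}

```text
clock: 15.2
tool_pos: [0.3915, 0.2557, 0.1216]
eef_rot: [0.812, 0.584, 0.001, -0.001]
contact_force: [0.0, -0.0, -1.8]
opening: 0.549
finger_force: 25.0
```

```bash
python3 -c "
from h import *; from plant import r
go(r.get_state(),(.417,.3175,.12,90),(.417,.3175,.011,90))"
```

```text
t 15.2 pos [0.3915 0.2557 0.1216] yaw 71.5 q [-0.52  0.71 -0.25  2.13  0.49  0.35 -1.49] F [ 0.  -0.  -1.8] op 0.549 25.0
[6.67 0.45 0.18] [  0.    -0.09 -18.5 ]
[ 6.65  0.46 11.08] [  0.    -0.09 -18.5 ]
```

Emit:
{"method": "carry_out", "body": {
  "rows": [
    [[3,0.2,0],[0,0,-8],0.8],
    [[6,0.4,0],[0,0,-15],0.8],
    [[6.7,0.4,0],[0,0,-18.5],0.8],
    [[6.7,0.4,0],[0,0,-18.5],0.8],
    [[6.7,0.4,0],[0,0,-18.5],0.8],
    [[6.7,0.4,0],[0,0,-18.5],0.8]
  ]
}}

```text
clock: 15.8
tool_pos: [0.4172, 0.3131, 0.1214]
eef_rot: [0.711, 0.703, -0.001, 0.001]
contact_force: [-0.2, -0.2, -1.3]
opening: 0.548
finger_force: 25.0
```

```bash
python3 -c "
from h import *; from plant import r
s=r.snapshot('top'); crop(s,'pics/t5.png',160,180,280,300,4.8)
go(r.get_state(),(.417,.3175,.010,90))"
```

```text
t 15.85 pos [0.4173 0.3133 0.1215] yaw 89.41 q [-0.5   0.76 -0.38  1.97  0.55  0.51 -1.28] F [-0.2 -0.8 -2.7] op 0.548 25.0
[ 0.44 -0.03 11.15] [-0.03  0.11 -0.59]
```

View pics/t5.png

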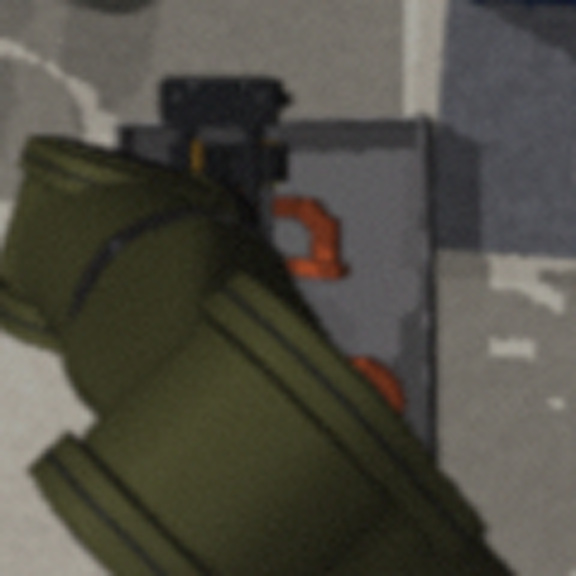

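The held handle shows at crop (270–348, 195–278) over the free half of the tray, and the base sherd at (375,380) is clear of it. I'm lowering.

Emit:
{"method": "carry_out", "body": {
  "rows": [
    [[0.4,0,3],[0,0,-0.5],0.8],
    [[0.4,0,6],[0,0,-0.5],0.8],
    [[0.4,0,8.5],[0,0,-0.5],0.8],
    [[0.4,0,10],[0,0,-0.5],0.8],
    [[0.4,0,10.6],[0,0,-0.5],0.8],
    [[0.4,0,10.9],[0,0,-0.5],0.8],
    [[0.4,0,11.1],[0,0,-0.5],0.8],
    [[0.4,0,11.1],[0,0,-0.5],0.8],
    [[0.4,0,11.1],[0,0,-0.5],0.8]
  ]
}}

```text
clock: 16.75
tool_pos: [0.4181, 0.3189, 0.0113]
eef_rot: [0.707, 0.707, 0.001, 0.0]
contact_force: [0.1, -0.2, -1.4]
opening: 0.549
finger_force: 25.0
```

Emit:
{"method": "carry_out", "body": {
  "rows": [
    [[0,0,0.1],[0,0,0],0.8],
    [[0,0,0.1],[0,0,0],0.8],
    [[0,0,0.2],[0,0,0],0.8],
    [[0,0,0.2],[0,0,0],0.8]
  ]
}}

```text
clock: 17.15
tool_pos: [0.4178, 0.3188, 0.0092]
eef_rot: [0.707, 0.707, 0.0, 0.0]
contact_force: [0.2, -0.7, 4.0]
opening: 0.548
finger_force: 25.0
```

Contact with the floor. I'm opening partway, then rising.

Emit:
{"method": "carry_out", "body": {
  "rows": [
    [[0,0,0],[0,0,0],0.4],
    [[0,0,0],[0,0,0],0.3],
    [[0,0,0],[0,0,0],0.25],
    [[0,0,0],[0,0,0],0.25],
    [[0,0,0],[0,0,0],0.25],
    [[0,0,-2],[0,0,0],0.25],
    [[0,0,-6],[0,0,0],0.25],
    [[0,0,-11],[0,0,0],0.25],
    [[0,0,-16],[0,0,0],0.25],
    [[0,-4,-18],[0,0,0],0.25],
    [[0,-8,-18],[0,0,0],0.25],
    [[0,-12,-18],[0,0,0],0.25]
  ]
}}

```text
clock: 18.35
tool_pos: [0.2969, 0.3188, 0.1896]
eef_rot: [0.708, 0.707, 0.001, -0.0]
contact_force: [-1.1, 0.9, -0.1]
opening: 0.751
finger_force: 0.0
```

Emit:
{"method": "carry_out", "body": {
  "rows": [
    [[-4,0,0],[0,0,0],0.25],
    [[-8,0,0],[0,0,0],0.25],
    [[-12,0,0],[0,0,0],0.25],
    [[-14,0,0],[0,0,0],0.25],
    [[-14,0,0],[0,0,0],0.25],
    [[-14,0,0],[0,0,0],0.25]
  ]
}}

```text
clock: 18.95
tool_pos: [0.2981, 0.1795, 0.1889]
eef_rot: [0.707, 0.707, 0.001, -0.0]
contact_force: [0.4, 0.3, -0.3]
opening: 0.747
finger_force: 0.0
```

```bash
python3 -c "
from h import *; from plant import r
s=r.snapshot('top'); crop(s,'pics/t6.png',160,120,500,300,2.3)
go(r.get_state())"
```

```text
t 19.0 pos [0.2982 0.1803 0.1888] yaw 90.03 q [-0.4   0.49 -0.41  2.4   0.59  0.34 -1.33] F [-0.8  0.   0.2] op 0.751 0.0
```

View pics/t6.png

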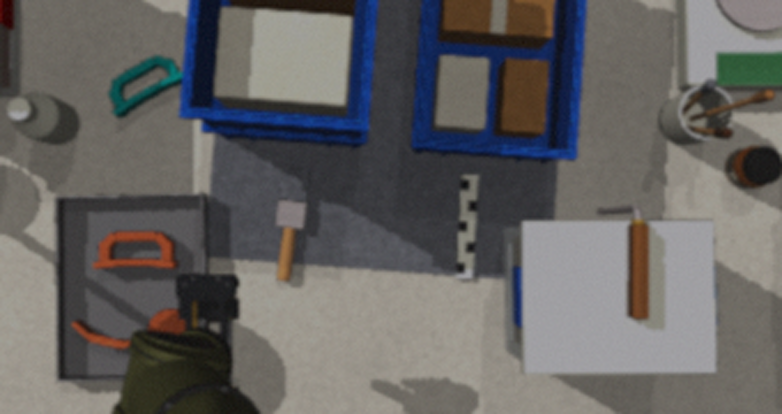

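The handle lies flat in the free half of the tray at (95–175, 232–268), clear of both sherds. The rod hangs on the lid at (638, 210–318), and the brush, scale bar and other things stand where they were. I'm handing in.

```bash
python3 -c "
from plant import r
print(r.finish_job())"
```

```text
the job is handed in; nothing more can be done
None
```

I handed the job in at about 19 s: the handle lies flat in the tray's free half, the rod hangs back on the lid and nothing else looked shifted in the last picture, but the hand-in returned no verdict.

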